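Fetch the sample jar from behind the reagent bottles and put it on the balance

ROBOT

A 6-joint arm with a two-finger parallel gripper is mounted at the origin on the work surface. World frame = base frame: x ahead of the robot, y to its left, z up, the work surface at z = 0. Lengths are in mm, angles in rad, forces in N, time in s.
With the tool pointing down it reaches from about 250 to 850 mm from the base axis. Payload 12.5 kg.
Tool frame: the origin (TCP) lies on the centre line of the jaws, within the pads' length; the fingertips stand ctrl.tips_ahead ahead of it and the grasp point (between the pads) is the TCP (ctrl.tips_ahead is the distance from the TCP to the fingertips, in mm); z points along the fingers, y is the line along which they close (so a half turn about z gives the same grasp; the last joint's range is limited). The gripper opens to 93 mm and grips with 3 to 60 N. Pads are 15 mm wide; open, the fingers measure 128 mm over their backs; the gripper's body (75 mm by 188 mm) begins 65 mm behind the grasp point.
Start: joints at [-1.405, 0.351, 1.652, -0, 1.139, -0.085], TCP at [136.519, -532.773, 237.633] pointing down, gripper open.
Joint ranges: [-2.75, 2.75], [-0.79, 2.1], [0.01, 2.65], [-1.57, 4.71], [0.07, 3.14], [-2.87, 2.87]. Speed limits (rad/s): [2.22, 2.22, 2.79, 3.14, 3.14, 3.14].

INTERFACE

Orientations are given as a 3x3 rotation matrix whose columns are the frame's x, y, z axes.
In Python, from station import ctrl, monitor, vision, ticket gives the robot as it stands. Calls block until the motion is done:
- ctrl.goto(position, orientation): joint-space move of the TCP to a pose.
- ctrl.move_linear(position, rotation=None, speed=150, until_force=None): straight line of the TCP; rotation=None keeps the orientation; speed is the mean speed in mm/s. With until_force (N) it stops when the force on the tool has changed by that much, and returns True; else False.
- ctrl.move_joints(angles): joint-space move.
- ctrl.set_gripper(opening, f_grip=None): finger opening in mm; f_grip is the grip in N (None keeps the last); returns when the fingers have stopped.
- ctrl.wait(seconds).
- ctrl.solve_ik(position, orientation): joint angles nearest the present ones, or None.
- monitor.read_state(): the state.
- vision.snapshot(name): name is "side" or "top" or "wrist"; returns a dict with "frame" (420x560x3 uint8, red, green, blue), "fx", "fy", "cx", "cy" (pixels), "k1" (the pictures are not rectified: a ray, as slopes to the right and down, at radius r is drawn at 1 + k1 r^2 times it, then the intrinsics apply), "rvec" (rotation vector, rad) and "tvec" (3), from world to camera coordinates, as OpenCV has them. Camera axes: x right, y down, z forward; pixel columns grow to the right and rows downward; lengths in mm; the calibration is good to about 2 mm. A picture is of the moment at which its call begins. There is no depth.
A pose or a line that the arm cannot do raises ctrl.MotionError and nothing moves.
- ticket.finish_job(): hands the job in; it is judged then, once.
The state is a dict: "time_s": time; "joint_pos": joint angles; "joint_velocities": joint speeds; "effort": joint torques, N m; "tool_pos": TCP position; "orientation": TCP orientation; "contact_force": force on the tool from outside, world axes, zero at the start; "torque": the same for the moment, N m; "width": finger opening in mm; "finger_force": force on a finger pad.
Only numpy, scipy, OpenCV 4.12 (cv2) and the standard library are available. Lean on these libraries where they do the work, as an engineer would, in place of code of your own. Each camera call takes 0.05 s, during which the arm holds its last target. There are 200 camera calls.

TASK

The low sample jar is hemmed in by three bottles in the grey reagent tray. Stand all three bottles in the empty steel tray so the jar is free, set the jar on the middle of the balance's pan, and then put each bottle back upright on the very spot in the reagent tray where it stood at the start. Do not tip over a bottle or the jar, and do not disturb the dishes and the beaker.

Things in the scene. Friction and masses are not known exactly. Their poses are not given: they have to be found in the camera images.
- jar: low sample jar, clear-glass body 49 mm and flat black ribbed lid 52 mm in diameter (lid: the top 14 mm), 42 mm high in all, about 0.1 kg; rigid, lid screwed on. Origin: centre of its underside, z up
- wide_bottle: round clear-glass laboratory bottle with a paper band, 56 mm in diameter, 105 mm high in all, its wide white ribbed cap 45 mm in diameter and 24 mm tall (from 81 to 105 mm height), about 0.2 kg; cap fixed, so it can be lifted by the cap. Origin: centre of its underside, z up
- square_bottle: square white plastic bottle, 46 x 46 mm (sides along its x and y), 130 mm high in all, round white cap 32 mm in diameter and 22 mm tall (108 to 130 mm height), about 0.18 kg; cap fixed. Origin: centre of its underside, z up
- slim_bottle: slim round amber-glass bottle, 44 mm in diameter, 122 mm high in all, round black cap 27 mm in diameter and 22 mm tall (100 to 122 mm height), about 0.16 kg; cap fixed. Origin: centre of its underside, z up
- reagent_tray: grey plastic tray, fixed, 165 mm (its x) by 215 mm (its y), rim 20 mm high, wall 4 mm, inner floor 4 mm above the table. At the start the jar stands about 35 mm beyond its centre along +x; one bottle stands about 61 mm from the jar to either side (along the tray's y) and one about 61 mm in front of it (along the tray's -x), which bottle where varies. Origin: centre of its underside, on the table
- side_tray: empty shallow stainless-steel tray, fixed, to the left or the right of the reagent tray, 270 mm (its x) by 170 mm (its y), rim 18 mm high, wall 4 mm, inner floor 4 mm above the table. Origin: centre of its underside, on the table
- balance: white top-loading laboratory balance, fixed, on the other side of the reagent tray from the steel tray, 225 mm (x) by 190 mm (y), with a round steel pan 120 mm in diameter whose top is 68 mm above the table; display and keys toward its -x. The pan does not move. Origin: on the table, exactly below the pan's centre, which lies 26 mm beyond the middle of the case along +x
- dish_stack: bystander: stack of four clear 90 mm Petri dishes with dark brown agar, 60 mm high, loose, between the robot and the reagent tray. Origin: centre of its underside
- mini_dishes: bystander: stack of three empty whitish plastic 37 mm dishes, 33 mm high, loose, in one corner of the reagent tray on the side of its -x. Origin: centre of its underside
- beaker: bystander: small glass beaker, 38 mm across the rim, 50 mm high, loose, in the other corner of the reagent tray on the side of its -x. Origin: centre of its underside
Things that resemble listed ones, but are neither listed nor needed, are in the scene too. What is shaped like the slim_bottle but blue is not meant.

How it is judged:
By the outcome, as a careful person would: the job done as asked, in the order asked, and still so for the second after the job is handed in, with the robot touching nothing.
It also fails if it takes over 136 s, if anything falls off the work surface, if the arm or the gripper's body presses on something with over 40 N, if the wrist force passes 120 N, or if a joint passes its speed limit or range.

## Working session

There is one attempt and no reset: what is moved stays moved. The work goes in short steps, each a Python script; the robot and the scene stay as the last script left them, time stands still between calls to the robot, and variables do not carry over. Pictures are saved under pics/ and viewed, at most 14 in all, crops included, and the job is handed in when it is done.

```bash
mkdir -p pics; ls; python3 - <<'E'
from station import ctrl, monitor, vision
import cv2
for n in ("top","side"):
    s=vision.snapshot(n); cv2.imwrite(f"pics/{n}0.png",s["frame"][:,:,::-1])
    print({k:v for k,v in s.items() if k!="frame"})
print(ctrl.tips_ahead, monitor.read_state()["orientation"],monitor.read_state()["time_s"])
E
```

```text
pics
{'fx': 405.7754676780871, 'fy': 405.7754676780871, 'cx': 277.3411862688466, 'cy': 208.6136012092027, 'k1': -0.12096531253826977, 'rvec': array([ 2.12724949, -2.18151532,  0.15361911]), 'tvec': array([ 23.13504607, 509.4518456 , 827.69810756])}
{'fx': 430.7976700972152, 'fy': 430.7976700972152, 'cx': 279.46604957450694, 'cy': 210.67514125205273, 'k1': 0.02423153344110835, 'rvec': array([ 0.05830888, -2.93894396,  1.07905281]), 'tvec': array([515.84476057,  47.32338486, 819.96314534])}
19.0 [[ 9.68728656e-01  2.48122496e-01 -1.33917483e-04]
 [ 2.48122499e-01 -9.68728114e-01  1.03267207e-03]
 [ 1.26499540e-04 -1.03360697e-03 -9.99999458e-01]] 0.1
```

View pics/top0.png

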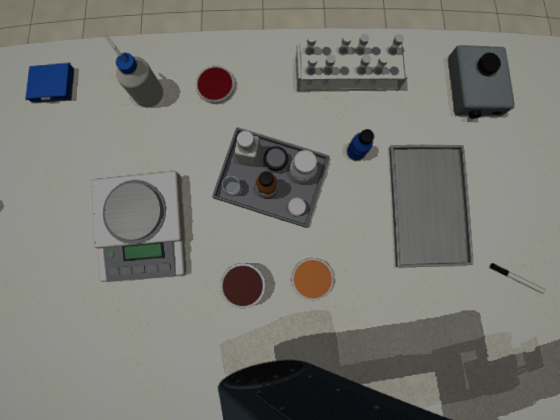

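View pics/side0.png

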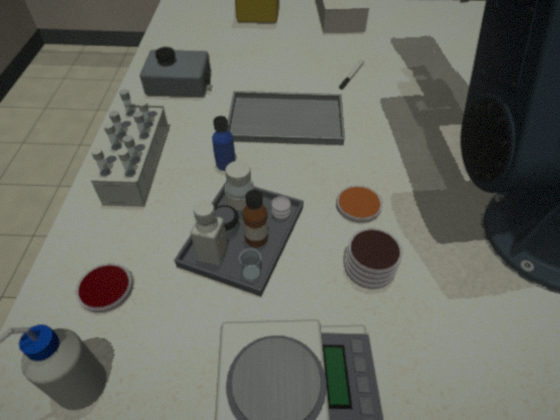

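Candidates in the top view:
- **Jar:** black lid at (276,158), the only flat black lid.
- **slim_bottle:** amber with black cap at (266,181). The blue lookalike at (364,140) is not meant.
- **square_bottle:** (246,140).
- **wide_bottle:** (305,160), white cap. The wash bottle at (130,65) is not it.
- **Mini dishes:** (297,207).
- **Beaker:** (232,186).
- **Dish stack:** brown, at (243,286). The orange (313,278) and red (215,84) dishes are distractors.
- **Steel tray:** (430,205), right.
- **Balance pan:** (133,210), left.

Next is one close crop.

```bash
cat > h.py <<'E'
import numpy as np, cv2
from station import ctrl, monitor, vision, ticket
def cam(s):
    K=np.array([[s["fx"],0,s["cx"]],[0,s["fy"],s["cy"]],[0,0,1]]); R=cv2.Rodrigues(np.array(s["rvec"]))[0]
    return K,np.array([s["k1"],0,0,0,0.]),R,np.array(s["tvec"])
def ray(s,uv):
    K,d,R,t=cam(s); p=cv2.undistortPoints(np.array([[uv]],float),K,d)[0,0]
    return -R.T@t, R.T@np.array([p[0],p[1],1])
def plane(s,uv,z):
    o,v=ray(s,uv); return (o+v*(z-o[2])/v[2])[:2]
def proj(s,P):
    K,d,R,t=cam(s); return cv2.projectPoints(np.array(P,float).reshape(-1,1,3),cv2.Rodrigues(R)[0],t,K,d)[0][:,0]
def save(s,name,box=None,f=1):
    im=s["frame"][:,:,::-1]
    if box: im=im[box[1]:box[3],box[0]:box[2]]
    cv2.imwrite("pics/"+name,cv2.resize(im,None,fx=f,fy=f,interpolation=cv2.INTER_CUBIC))
E
python3 - <<'E'
from h import *
s=vision.snapshot("top"); save(s,"crop1.png",(208,122,338,232),5)
np.save("top0.npy",s,allow_pickle=True)
for n,uv,z in (("dish",(243,286),60),("pan",(134,211),68),("stl",(430,205),18)): print(n,plane(s,uv,z))
for u in ((392,147),(463,147),(471,264),(398,267)): print(plane(s,u,18))
E
```

```text
dish [350.50787124  83.85331692]
pan [507.69179886 307.07885404]
stl [ 511.79999652 -327.67051883]
[ 645.24295998 -250.6667419 ]
[ 643.74718822 -417.96612264]
[ 378.57756286 -412.71910313]
[ 378.64383554 -246.69149192]
```

View pics/crop1.png

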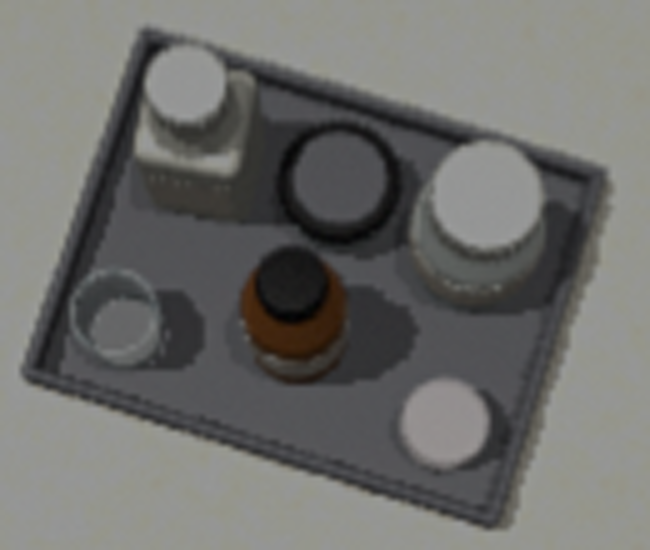

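The crop shows, in crop pixels: square cap top (186,84), jar lid (339,182), wide white cap (488,194), amber slim bottle's black cap (291,280), beaker (115,315) and mini dishes (445,422). So all three bottles and the jar are identified. Tray rim corners are at (147,30), (603,170), (495,525) and (28,376). Next I locate them by casting rays and move to a wrist view.

```bash
python3 - <<'E'
from h import *
s=np.load("top0.npy",allow_pickle=True).item()
o=lambda u,v:((u+.5)/5-.5+208,(v+.5)/5-.5+122)
P={}
for n,uv,z in (("square",(186,84),134),("wide",(488,194),109),("slim",(291,280),126),("jar",(339,182),46),("beaker",(113,315),54),("mini",(445,422),37)):
    P[n]=plane(s,o(*uv),z); print(n,P[n].round(1))
C=[plane(s,o(*c),20) for c in ((147,30),(603,170),(495,525),(28,376))]
c=np.mean(C,0); ys=C[0]-C[1]; print("tray",c,np.linalg.norm(ys),np.linalg.norm(C[0]-C[3]))
y=(ys+C[3]-C[2]); y/=np.linalg.norm(y); x=np.array([y[1],-y[0]]); print("yaw",np.arctan2(x[1],x[0]))
j=c+35*x; print("nominal jar",j,"+y",j+61*y,"-y",j-61*y,"front",j-61*x)
# view from above the middle of the cluster
def R(a): return np.array([[np.cos(a),np.sin(a),0],[np.sin(a),-np.cos(a),0],[0,0,-1.]])
for a in (0,.25,-.25): print(a,ctrl.solve_ik([560,40,330],R(a)))
ctrl.goto([500,40,360],R(0))
w=vision.snapshot("wrist"); save(w,"wr1.png"); np.save("wr1.npy",w,allow_pickle=True)
for n,z in (("square",134),("wide",109),("slim",126),("jar",46)): print(n,proj(w,[*P[n],z]))
print(monitor.read_state()["time_s"])
E
```

```text
square [634.6  70.5]
wide [594.5 -46.6]
slim [558.   31.7]
jar [617.5  11.8]
beaker [560.5 108. ]
mini [514.1 -30.7]
tray [584.11383217  21.89108569] 212.49621606478615 164.3555993021092
yaw -0.3340814641301394
nominal jar [617.17874858  10.41453121] +y [637.18074353  68.04195696] -y [597.17675363 -47.21289453] front [559.55132283  30.41652617]
0 [-1.16122196e-02  2.94653048e-01  1.49896951e+00 -4.44089210e-16
  1.34797010e+00  1.55918411e+00]
0.25 [-1.16122196e-02  2.94653048e-01  1.49896951e+00 -4.44089210e-16
  1.34797010e+00  1.30918411e+00]
-0.25 [-1.16122196e-02  2.94653048e-01  1.49896951e+00 -4.44089210e-16
  1.34797010e+00  1.80918411e+00]
square [[245.49846167  41.98814116]]
wide [[357.48684452  85.8744924 ]]
slim [[284.73332347 121.08642949]]
jar [[299.72098286  68.44995275]]
2.65
```

View pics/wr1.png

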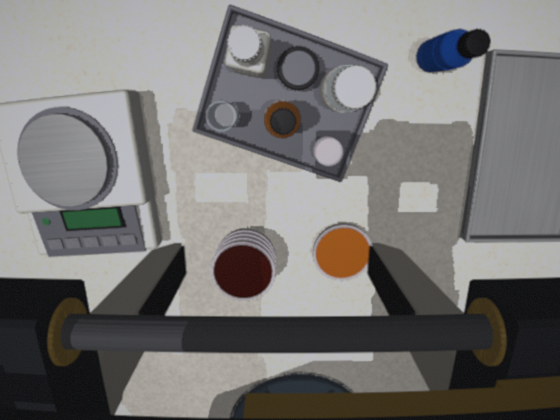

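The wrist view agrees with the ray-cast positions: square cap (245,42), jar lid (298,67), wide cap (352,88), slim cap (284,121). I'll measure cap centres in it more precisely with circles.

```bash
python3 - <<'E'
from h import *
w=np.load("wr1.npy",allow_pickle=True).item()
b=(190,0,400,190); f=3.8
save(w,"crop2.png",b,f); im=cv2.imread("pics/crop2.png"); g=cv2.GaussianBlur(cv2.cvtColor(im,cv2.COLOR_BGR2GRAY),(5,5),0)
o=lambda u,v:((u+.5)/f-.5+190,(v+.5)/f-.5)
P={"square":(634.6,70.5,134,16),"wide":(594.5,-46.6,109,22.5),"slim":(558,31.7,126,13.5),"jar":(617.5,11.8,46,26)}
for n,(x,y,z,r) in P.items():
    a,e=proj(w,[[x,y,z],[x,y+r,z]]); q=(a-[190,0]+.5)*f-.5; rr=np.linalg.norm(a-e)*f
    x0,y0=np.maximum((q-rr-30).astype(int),0); roi=g[y0:int(q[1]+rr+30),x0:int(q[0]+rr+30)]
    c=cv2.HoughCircles(roi,cv2.HOUGH_GRADIENT_ALT,1.5,5,param1=120,param2=.5,minRadius=int(rr*.85),maxRadius=int(rr*1.12))
    if c is None: print(n,"none",rr); continue
    for cc in c[0][:3]:
        u=cc[:2]+[x0,y0]; print(n,u.round(),cc[2].round(1),rr.round(1),plane(w,o(*u),z).round(1))
    cc=c[0][0]; cv2.circle(im,(int(cc[0]+x0),int(cc[1]+y0)),int(cc[2]),(0,255,0),1)
cv2.imwrite("pics/crop2.png",im)
E
```

```text
square [225. 189.] 61.9 62.1 [627.8  67.3]
wide [632. 330.] 80.2 79.4 [593.7 -44.8]
slim none 49.04422684982466
jar [403. 256.] 85.6 80.7 [619.   16.7]
jar [420. 258.] 73.4 80.7 [618.6  11.4]
jar [403. 256.] 72.4 80.7 [619.   16.7]
```

View pics/crop2.png

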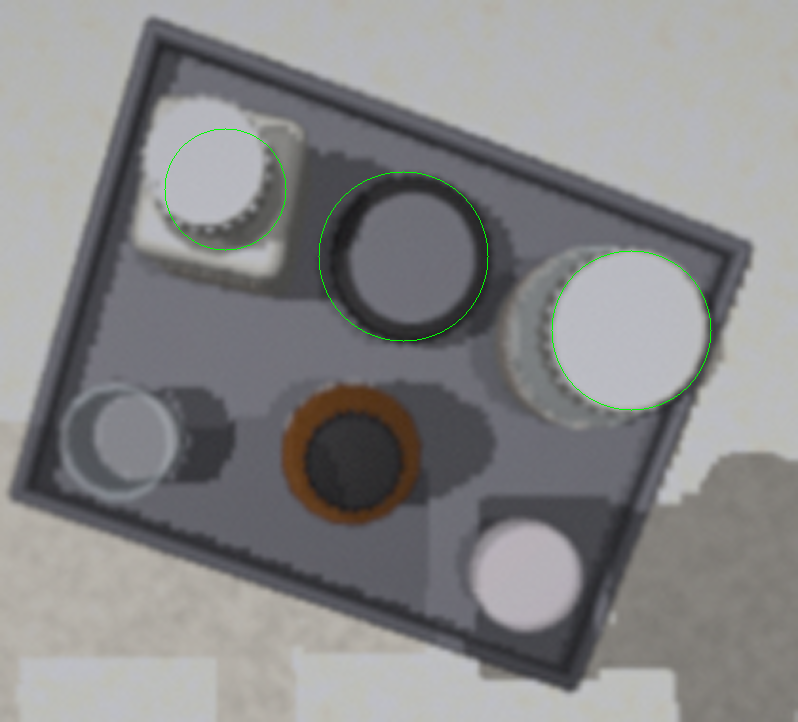

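The overlay shows the wide cap circle fits. The square and jar circles miss. By eye the true centres are square cap (206,161), slim cap (353,460) and jar lid (411,258).

```bash
python3 - <<'E'
from h import *
w=np.load("wr1.npy",allow_pickle=True).item(); f=3.8
o=lambda u,v:((u+.5)/f-.5+190,(v+.5)/f-.5)
for n,uv,z in (("square",(206,161),134),("wide",(632,330),109),("slim",(353,460),126),("jar",(410,258),46)): print(n,plane(w,o(*uv),z).round(1))
for n,uv,z in (("pan",(62,158),68),("stlTL",(491,53),18),("stlBL",(467,240),18)): print(n,plane(w,uv,z).round(1))
s=np.load("top0.npy",allow_pickle=True).item()
# pan fit in top view
g=cv2.cvtColor(s["frame"],cv2.COLOR_RGB2GRAY)[160:260,80:200]; g=cv2.resize(g,None,fx=4,fy=4,interpolation=cv2.INTER_CUBIC)
c=cv2.HoughCircles(g,cv2.HOUGH_GRADIENT_ALT,1.5,20,param1=150,param2=.6,minRadius=100,maxRadius=145)
a,e=proj(s,[[508,307,68],[508,367,68]]); print("exp r",np.linalg.norm(a-e)*4)
for cc in ([] if c is None else c[0][:3]): print(cc, plane(s,((cc[0]+.5)/4-.5+80,(cc[1]+.5)/4-.5+160),68))
E
```

```text
square [634.7  72.1]
wide [593.9 -44.9]
slim [558.4  34. ]
jar [618.6  14.5]
pan [512.3 312.7]
stlTL [ 644.  -243.3]
stlBL [ 380.1 -246. ]
exp r 111.58991649469874
[216.      202.5     122.60386] [509.27729229 307.913249  ]
```

```bash
cat >> h.py <<'E'
A=-0.334
RT=np.array([[np.cos(A),np.sin(A),0],[np.sin(A),-np.cos(A),0],[0,0,-1.]])
UP=155
START={"slim":(558.2,32.8),"wide":(594.2,-45.8),"square":(634.7,71.3),"jar":(618.,13.)}
SIDE={"slim":(437,-331),"wide":(512,-331),"square":(587,-331)}
Z={"slim":126,"wide":110,"square":133,"jar":39}; D={"slim":27,"wide":45,"square":32,"jar":52}
def pick(n,p,up=UP):
    z=Z[n]
    ctrl.set_gripper(D[n]+22)
    ctrl.goto([*p,z+up if n!="jar" else 200],RT)
    ctrl.move_linear([*p,z+25],speed=200); hit=ctrl.move_linear([*p,z],speed=60,until_force=6)
    ctrl.set_gripper(D[n]-6,f_grip=30)
    st=monitor.read_state(); print(n,"hit",hit,"width",st["width"],"ff",st["finger_force"],"f",np.round(st["contact_force"],1))
    ctrl.move_linear([*p,z+15],speed=60); ctrl.move_linear([*p,z+up],speed=200)
def place(n,p,z=None,up=UP):
    z=Z[n] if z is None else z
    ctrl.goto([*p,z+up],RT)
    ctrl.move_linear([*p,z+15],speed=200); hit=ctrl.move_linear([*p,z-.5],speed=30,until_force=3)
    st=monitor.read_state(); print(n,"place hit",hit,"z",st["tool_pos"][2]-z,"width",st["width"])
    ctrl.set_gripper(D[n]+22); ctrl.move_linear([*p,z+40],speed=100); ctrl.move_linear([*p,z+up],speed=250)
    print("t",monitor.read_state()["time_s"])
E
python3 - <<'E'
from h import *
pick("slim",START["slim"])
s=vision.snapshot("side"); save(s,"side1.png")
place("slim",SIDE["slim"])
E
```

```text
slim hit False width 26.658812281698008 ff 30.000382661819458 f [-0.5  0.1  1.9]
slim place hit True z -0.14276730661913462 width 26.023266719785493
t 11.7083
```

View pics/side1.png

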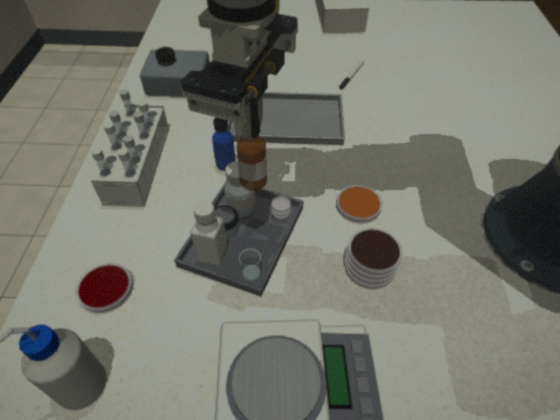

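The slim bottle was lifted cleanly at about (252,163) in the side view, and the neighbours are undisturbed. Before the next pick I'll use the released bottle's known spot to check the camera bias.

```bash
python3 - <<'E'
from h import *
ctrl.set_gripper(D["wide"]+22)
ctrl.goto([520,-60,265],RT)
w=vision.snapshot("wrist"); t=vision.snapshot("top")
np.save("wr2.npy",w,allow_pickle=True); np.save("top2.npy",t,allow_pickle=True)
p=proj(t,[*SIDE["slim"],126])[0]; print("expected slim cap px",p)
b=[int(p[0])-25,int(p[1])-25,int(p[0])+25,int(p[1])+25]; print(b)
f=8; im1=cv2.resize(t["frame"][b[1]:b[3],b[0]:b[2],::-1],(400,400),interpolation=cv2.INTER_CUBIC)
W=w["frame"][:,:,::-1]; im2=cv2.resize(W,(400,300))
pp=proj(w,[[594.2,-45.8,109],[634.7,71.3,134]]); print("wide,square expected in wrist",pp)
q=np.clip(pp[0].astype(int)-40,0,None); im2=cv2.resize(W[q[1]:q[1]+80,q[0]:q[0]+80],(400,400),interpolation=cv2.INTER_CUBIC); print(q)
cv2.imwrite("pics/c3.png",np.hstack([im1,im2]))
E
```

```text
expected slim cap px [455.0865967 235.225509 ]
[430, 210, 480, 260]
wide,square expected in wrist [[231.12735384 116.89838421]
 [ 69.91896106 120.60936332]]
[191  76]
```

View pics/c3.png

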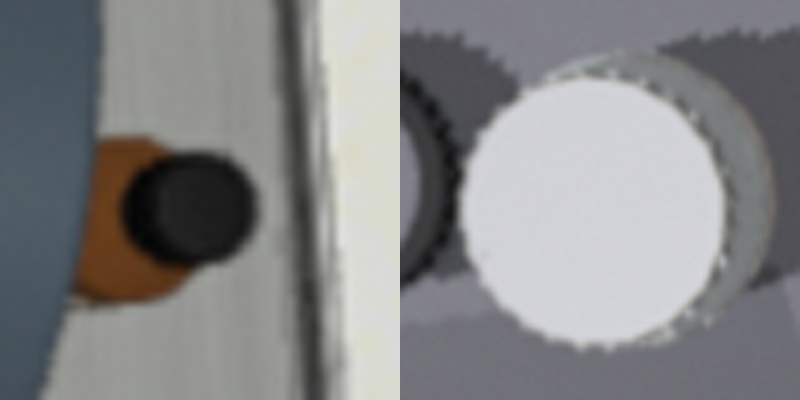

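The left crop shows the slim cap at (205,208), full-frame (455.2,235.5), within 0.3 px of expected, so the top camera is unbiased here. The right crop shows the wide cap centre at (193,213). I'll trust the top-view positions and carry on.

```bash
sed -i 's/^START=.*/START={"slim":(558.2,32.0),"wide":(594.4,-46.4),"square":(634.7,70.7),"jar":(617.8,12.2)}/' h.py
python3 - <<'E'
from h import *
pick("wide",START["wide"]); place("wide",SIDE["wide"])
pick("square",START["square"]); place("square",SIDE["square"])
ctrl.set_gripper(D["jar"]+22); ctrl.goto([545,15,260],RT)
w=vision.snapshot("wrist"); t=vision.snapshot("top"); save(w,"wr3.png"); save(t,"top3.png")
print(proj(w,[*START["jar"],46]), proj(t,[[*SIDE[n],Z] for n,Z in (("wide",109),("square",134),("slim",126))]))
E
```

```text
wide hit False width 44.421733119863354 ff 29.98820722103119 f [0.5 0.7 1.7]
wide place hit True z -0.02080640442869708 width 44.07137066321004
t 21.4333
square hit False width 31.06515398570382 ff 29.995856881141663 f [-0.3 -0.1  0.6]
square place hit True z -0.02799601817508801 width 31.412106780508203
t 31.1917
[[255.10513054 110.60541219]] [[448.44522585 198.31188071]
 [450.3249984  158.59891944]
 [455.0865967  235.225509  ]]
```

View pics/wr3.png

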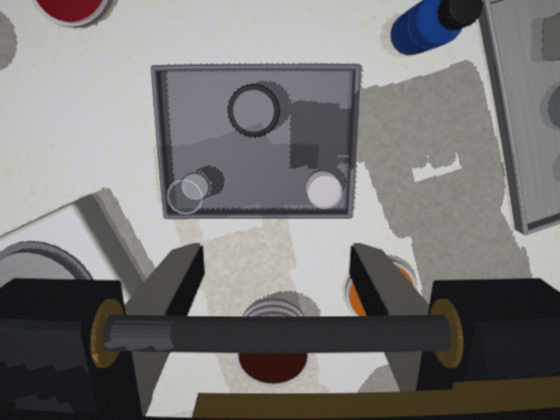

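View pics/top3.png

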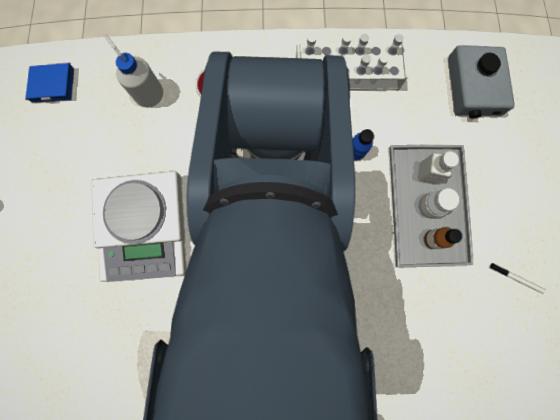

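All three bottles stand upright in the steel tray, caps at (459,236), (446,201) and (450,159) in the top view. In the wrist view the jar lid is at (254,110), as predicted. Next: jar to the pan.

```bash
python3 - <<'E'
from h import *
pick("jar",START["jar"]); place("jar",(508.5,307.5),z=103)
pick("wide",SIDE["wide"])
t=vision.snapshot("top"); save(t,"c4.png",(80,160,200,260),5)
place("wide",START["wide"])
E
```

```text
jar hit False width 51.177845703756006 ff 30.000421106815338 f [-0.6  0.2  1.6]
jar place hit True z -0.08993866487517721 width 51.21207479020397
t 41.3417
wide hit False width 44.31350703166599 ff 29.989159405231476 f [ 0.3 -0.1  1.3]
wide place hit True z -0.03150388812164806 width 44.283923672838775
t 51.4417
```

View pics/c4.png

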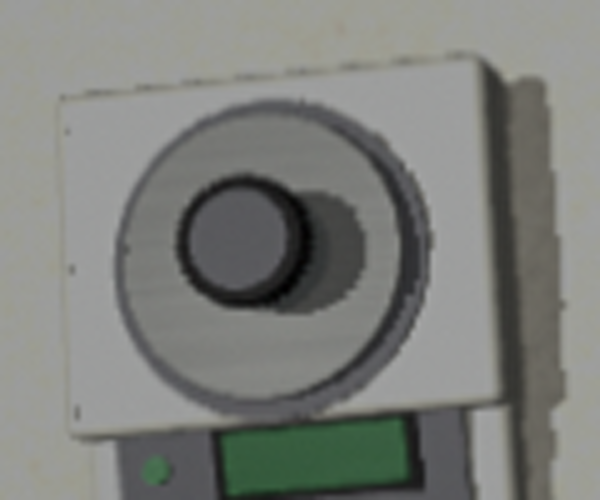

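The crop shows the pan top disc spanning columns 120–403 and rows 112–402, centre about (261,257), with the lid centre at (241,240). I'll quantify the offset with rays.

```bash
python3 - <<'E'
from h import *
s=np.load("top0.npy",allow_pickle=True).item()
o=lambda u,v:((u+.5)/5-.5+80,(v+.5)/5-.5+160)
print("lid",plane(s,o(241,239),110),"pan",plane(s,o(261,257),68))
a=[proj(s,[[508.5+60*np.cos(t),307.5+60*np.sin(t),68] for t in np.linspace(0,6.28,40)])]
q=(a[0]-[80,160]+.5)*5-.5; print("predicted pan extents",q.min(0),q.max(0))
E
```

```text
lid [509.30797214 305.01578406] pan [507.80592506 311.77052888]
predicted pan extents [131.57904475 112.76111384] [412.88514815 399.8582752 ]
```

The pan's visible edge says its centre is about 5 mm further in +y, because the earlier Hough circle caught the outer rim. I'll verify from close with the wrist camera, then slide the jar without lifting it off the pan.

```bash
python3 - <<'E'
from h import *
ctrl.set_gripper(D["jar"]+22)
ctrl.goto([420,300,300],RT)
w=vision.snapshot("wrist"); np.save("wr5.npy",w,allow_pickle=True)
a=proj(w,[[508.5+60*np.cos(t),307.5+60*np.sin(t),68] for t in np.linspace(0,6.28,60)])
l=proj(w,[[508.5+26*np.cos(t),307.5+26*np.sin(t),110] for t in np.linspace(0,6.28,60)])
c=a.mean(0).astype(int); b=np.clip([c[0]-75,c[1]-70,c[0]+75,c[1]+70],0,560); print(b)
im=w["frame"][b[1]:b[3],b[0]:b[2],::-1]; im=cv2.resize(im,None,fx=4,fy=4,interpolation=cv2.INTER_CUBIC)
for P,col in ((a,(0,255,0)),(l,(0,0,255))): cv2.polylines(im,[((P-b[:2]+.5)*4-.5).astype(int)],True,col,1)
cv2.imwrite("pics/c5.png",im)
E
```

```text
[166  26 316 166]
```

View pics/c5.png

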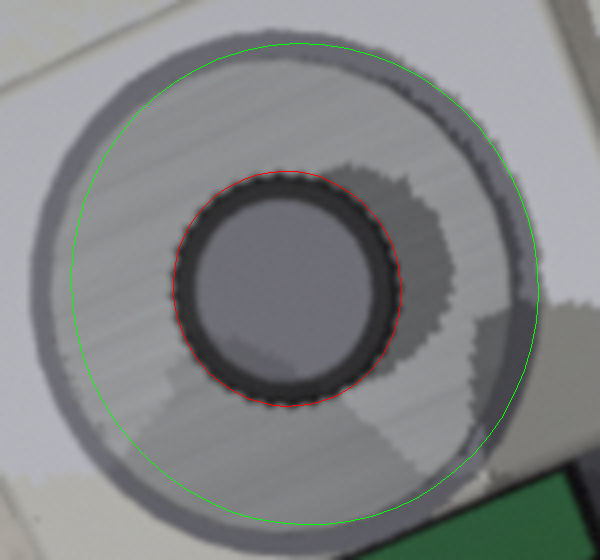

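The red lid circle matches the drawn prediction exactly, so the wrist camera is accurate here. The pan disc spans columns 50–512 and rows 58–532, so its centre is (281,295) against the assumed (304,284).

```bash
python3 - <<'E'
from h import *
w=np.load("wr5.npy",allow_pickle=True).item()
c=plane(w,((281.5)/4-.5+166,(295.5)/4-.5+26),68); print("pan",c)
assert np.linalg.norm(c-[508.5,307.5])<9
p=(508.5,307.5)
ctrl.goto([*p,180],RT); ctrl.move_linear([*p,130],speed=150); ctrl.move_linear([*p,103],speed=60,until_force=6)
ctrl.set_gripper(46,f_grip=15)
ctrl.move_linear([*c,103.2],speed=15)
st=monitor.read_state(); print(st["width"],st["tool_pos"],st["contact_force"])
ctrl.set_gripper(74); ctrl.move_linear([*c,143],speed=100); ctrl.move_linear([*c,250],speed=250)
for n in ("slim","square"):
    pick(n,SIDE[n]); place(n,START[n])
ctrl.goto([400,200,330],RT)
w=vision.snapshot("wrist"); save(w,"wr6.png")
ctrl.goto([300,-300,300],RT); t=vision.snapshot("top"); np.save("top6.npy",t,allow_pickle=True)
s=np.load("top0.npy",allow_pickle=True).item()
f=lambda S,b:cv2.resize(S["frame"][b[1]:b[3],b[0]:b[2],::-1],None,fx=3,fy=3,interpolation=cv2.INTER_CUBIC)
cv2.imwrite("pics/c6.png",np.hstack([f(x,(208,122,338,232)) for x in (s,t)]))
print(monitor.read_state()["time_s"])
E
```

```text
pan [509.94999503 313.35052613]
51.72480914953349 [510.01788329 313.6529193  103.2012504 ] [-0.3886964   0.7560964   1.39228667]
slim hit False width 26.71960329952505 ff 30.000386238098145 f [ 0.3 -0.2  0.7]
slim place hit True z -0.13145879554018336 width 26.240764016660606
t 68.4333
square hit False width 31.24952509603835 ff 29.999685287475586 f [0.7 0.3 1.4]
square place hit True z -0.07455588798038093 width 31.426848646473054
t 77.875
80.875
```

View pics/c6.png

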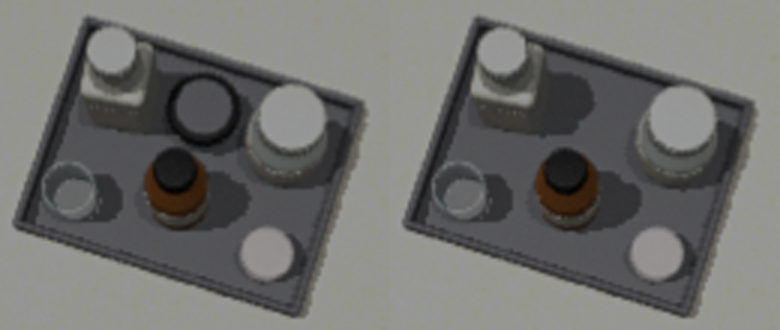

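View pics/wr6.png

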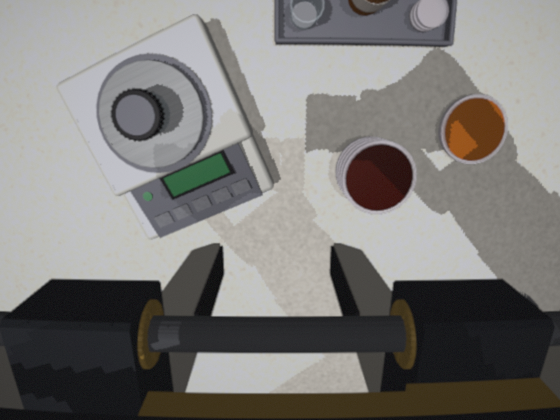

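The bottles are back where they were (left before, right after), and the jar is on the pan at (138,113). I'll measure the residual shifts by template matching.

```bash
python3 - <<'E'
from h import *
s,t=[np.load(n,allow_pickle=True).item() for n in ("top0.npy","top6.npy")]
for n,(x,y),z,r in (("slim",START["slim"],126,9),("wide",START["wide"],109,13),("square",START["square"],134,10),("beaker",(560.5,108),54,11),("mini",(514,-31),37,11),("dish",(350,84),60,24),("jarless tray corner",(517,-70),20,8)):
    c=proj(s,[x,y,z])[0].round().astype(int); F=6
    up=lambda S,m:cv2.resize(cv2.cvtColor(S["frame"][c[1]-r-m:c[1]+r+m,c[0]-r-m:c[0]+r+m],cv2.COLOR_RGB2GRAY),None,fx=F,fy=F,interpolation=cv2.INTER_CUBIC)
    m=cv2.matchTemplate(up(t,6),up(s,0),cv2.TM_CCOEFF_NORMED); _,v,_,l=cv2.minMaxLoc(m)
    d=(np.array(l)-6*F)/F; print(n,round(v,3),"shift px",d.round(2),"mm",(plane(s,c+d,z)-plane(s,c,z)).round(1))
E
```

```text
slim 0.816 shift px [0.17 0.  ] mm [-0.  -0.3]
wide 0.993 shift px [0.   0.17] mm [-0.3  0. ]
square 0.99 shift px [0.17 0.33] mm [-0.7 -0.3]
beaker 0.997 shift px [0. 0.] mm [0. 0.]
mini 0.999 shift px [0. 0.] mm [0. 0.]
dish 1.0 shift px [0. 0.] mm [0. 0.]
jarless tray corner 0.999 shift px [0. 0.] mm [0. 0.]
```

Everything is within 1 mm of where it started and the bystanders have not moved, so I'm handing in.

```bash
python3 -c "
from station import ticket; print(ticket.finish_job())"
```

```text
the job is handed in; nothing more can be done
None
```

The job is handed in at about 81 s: the jar stands on the middle of the balance pan (slid about 6 mm to centre it, without lifting, after the wide bottle was already back), all three bottles are upright within about 1 mm of their starting spots, and the dishes and beaker did not move.

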